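Fit the return spring of a lathe brake

ROBOT

A 6-joint arm with a two-finger parallel gripper is mounted at the origin on the work surface. World frame = base frame: x ahead of the robot, y to its left, z up, the work surface at z = 0. Lengths are in m, angles in degrees, forces in N, time in s.
With the tool pointing down it reaches from about 0.3 to 0.75 m from the base axis. Payload 8.5 kg.
Tool frame: the origin (TCP) lies between the finger pads; the fingertips stand env.finger_overhang ahead of it and the grasp point (between the pads) lies 2 mm behind it (env.finger_overhang is the distance from the TCP to the fingertips, in m); z points along the fingers, y is the line along which they close (so a half turn about z gives the same grasp; the last joint's range is limited). The gripper opens to 85 mm and grips with 20 to 120 N. Pads are 22 mm wide; open, the fingers measure 114 mm over their backs; the gripper's body (76 mm by 85 mm) begins 54 mm behind the grasp point. The pads swing forward as they close: fully open they stand 13 mm farther back than shut.
Start: joints at [-79.085, 21.807, 74.336, -0, 83.858, -12.336], TCP at [0.217, -0.505, 0.215] pointing down, gripper open.
Joint ranges: [-178.18, 178.18], [-50.72, 133.34], [12.68, 142.11], [-81.47, 261.47], [9.98, 163.14], [-165.26, 165.26]. Speed limits (degrees/s): [136.94, 136.94, 180, 180, 180, 180].

INTERFACE

Orientations are given as a 3x3 rotation matrix whose columns are the frame's x, y, z axes.
In Python, from rig import env gives the robot as it stands. The module is installed in compiled form; this text tells all that it offers.
- The arm moves only by the tool jog_arm, never from a script. Its arguments are lists of equal length, an entry for each row: "hand": the finger opening in m, from 0 to 0.0854; "travel": the shift along the world's x, y, z in m, a list of three; "yaw": the turn about the world's z in rad. A call has exactly 5 rows; each row shifts and turns the commanded pose from where the row before left it; what a row does not reach is not made up. A row lasts 1/8 s, in which the tool goes at most 62.5 mm and 10.7 degrees, less where a joint would pass 70% of its speed; a pose out of reach is approached as far as the arm can. A call is refused whole if a number of a shift passes 0.0625 or a number of a turn 0.188, either way. A call with a gripper value outside its range is refused whole. The fingers move at their own pace and stop on an object; "grip_force" is the grip in N (left out, the last holds). Time passes only in rows, so rows that do not move let the fingers close, or fill a call up. It gives the time, the measured TCP pose, the force, the opening and the grip force at its end, in the units of the state.
- env.observe(): the state, without advancing time (a new reading comes with each control period).
- env.get_image(name): name is "scene" or "top" or "wrist"; returns the picture (480x640x3 uint8, red, green, blue); there is no depth.
- env.calibration(name): a dict with "fx", "fy", "cx", "cy" (pixels), "position" and "rotation" of the camera in the world; the wrist camera has in their place "hand_eye" (4x4, takes a point from camera to tool coordinates, whose origin is the TCP and whose axes are the flange's). Camera axes: x right, y down, z forward; pixel columns grow to the right and rows downward; lengths in m; the calibration is good to about 2 mm. A picture is of the moment at which its call begins: read the wrist's pose just before it. calibration takes no time and is no camera call.
- env.close_job(): hands the job in; it is judged then, once.
The state is a dict: "time_s": time; "q": joint angles; "qvel": joint speeds; "joint_efforts": joint torques, N m; "position": TCP position; "tool_rot": TCP orientation; "ft_force": force on the tool from outside, world axes, zero at the start; "wrist_torque": the same for the moment, N m; "grip_width": finger opening in m; "gripper_force": force on a finger pad.
Only numpy, scipy, OpenCV 4.12 (cv2) and the standard library are available. Lean on these libraries where they do the work, as an engineer would, in place of code of your own. Each camera call takes 0.05 s, during which the arm holds its last target. There are 200 camera calls.

TASK

Fit the return spring to the lathe brake: lift it out of the V-block, put its bent hook end down into the hole in the red brake arm, then stretch it and slip the eye over the anchor post, down under its brass head, so that the arm is pulled against its stop. Then try the brake: push the pin at the arm's free end sideways, away from the post, until the shoe meets the drum, and let go so that the spring brings the arm back to its stop. Leave the wrench, the carton and the oil bottle alone.

Things in the scene. Friction and masses are not known exactly. Their poses are not given: they have to be found in the camera images.
- spring_grip (a point): Steel tension spring lying level in the V-block's groove, hook leg down: straight coil 21.5 mm thick, 107 mm long, about 0.15 kg. This point, the place to grip, is on the coil's axis 19 mm from its eye-side end; the V-block ends about 20 mm away. Axes: y along the coil from hook to eye, z up. Unstretched, the eye's centre is at y = +44 mm and the hook leg at y = -106 mm.
- spring_eye (a joint): Stretch of the spring in m: 0 = closed coil, at most 0.060. It opens at 4 N, then takes 300 N per m. Coil and ends do not bend. Fitted with the arm at its stop it is stretched about 20 mm (10 N).
- spring_hook (a point): The lower tip of the hook leg. The 3.5 mm wire leaves the coil on its axis and 18 mm beyond the coil's end bends straight down; the tip is 28 mm below the coil axis. Axes as spring_grip.
- spring_loop (a point): The centre of the closed eye at the other end: a flat level ring, 22 mm inner and 29 mm outer diameter, its centre on the coil axis 25 mm beyond the coil's end and, unstretched, 150 mm from the hook leg. Axes as spring_grip.
- vblock: Steel V-block that carries the spring, fixed, 60 (x) x 50 (y) x 45 mm high; 90 degree groove along its y, 44 mm wide at the top. Origin at the centre of its underside.
- brake: Brake unit lying flat on the bench, fixed: grey-green plate 250 x 300 x 12 mm, cast drum 130 mm in diameter, top at 52 mm (shaft end 66 mm), red arm, stop pin, anchor post. Origin on the plate's underside; z up, the spring runs along +y from arm to post. In this frame (mm): drum centre x 85, y 0; arm pivot x 30, y -100; post x -55, y 81.
- brake_arm (a joint): Angle of the red brake arm: 0 = against its stop pin (released; the arm then lies along the brake's x, pointing to -x from its pivot), 0.20 rad = shoe against the drum; it grows counter-clockwise seen from above. Without the spring the arm stays anywhere in between and swings with a push of about 1 N.
- pivot (a point): The arm's pivot axis, at the height of the arm's upper face (58 mm above the bench). Fixed to the brake; axes as brake.
- hook_hole (a point): Centre of the hole for the spring hook, in the arm's upper face, 85 mm from the pivot: a through hole 12 mm in diameter in a flat bar 28 mm wide, 8 mm thick, its upper face 58 mm above the bench; 38 mm free below the bar. With the arm at its stop it is 181 mm from the anchor post.
- push_pin (a point): The middle of the upright steel pin at the arm's free end, 150 mm from the pivot; 16 mm in diameter, from 58 to 90 mm above the bench. With the spring fitted it takes about 6 to 10 N to push it the 30 mm from the stop to shoe-on-drum.
- anchor_post (a point): Seat of the anchor post, on its axis at the top of the 22 mm thick shoulder, 58 mm above the bench. Above it an 8 mm neck 7.5 mm high, then the tapered brass head, 13 mm in diameter, its top 12 mm above this point. The eye goes over the head and lies round the neck. The hook leg still reaches through the arm with the spring 16 mm above its seated height. Axes as brake.
- wrench_mid (a point): Open-ended wrench lying on the bench, 190 mm long; its middle. To be left alone.
- carton_mid (a point): Cream cardboard carton 100 x 75 x 45 mm; its centre. To be left alone.
- oil_bottle_mid (a point): Black oil bottle with red cap, 60 mm in diameter, 160 mm high; its centre. To be left alone.
There are look-alikes about, which are no part of the job. Of the things like the part that bears spring_grip, leave any that is black or blue; of the rest the larger one is meant.

How it is judged (in metres and radians):
On the way, in this order (a step that is already met when the one before it is completed fails the run):
1. the hook leg is down through the hole in the brake arm (horizontal distance between spring_hook and hook_hole below 0.009 m and z of spring_hook in the frame of brake below 0.053 m), for 0.2 s.
2. the stretched spring's eye is round the anchor post under its head, the hook still in the hole and the arm pulled to its stop (horizontal distance between spring_hook and hook_hole below 0.009 m and z of spring_hook in the frame of brake below 0.05 m and horizontal distance between spring_loop and anchor_post below 0.01 m and z of spring_loop in the frame of brake below 0.066 m and value of joint brake_arm below 0.02 rad), for 0.3 s.
3. the arm is pushed until the shoe is against the drum (value of joint brake_arm above 0.18 rad), for 0.1 s.
At the end, for the whole second after the job is handed in: Hook leg through the arm's hole (tip within 9 mm of its axis, below the arm), eye round the post under its head (within 10 mm of its axis, at most 8 mm above the seat), arm at rest on its stop (within 0.02 rad); wrench, carton and oil bottle within 30 mm of their places (all of step 2 and velocity of joint brake_arm below 0.05 rad/s and distance of each of wrench_mid, carton_mid, oil_bottle_mid from where it was at the start of the episode below 0.03 m); the robot touches nothing.
It fails at once if the wrench, the carton or the oil bottle is knocked away (30 mm) (distance of any of wrench_mid, carton_mid, oil_bottle_mid from where it was at the start of the episode above 0.03 m).
It also fails if it takes over 54 s, if anything falls off the work surface, if the arm or the gripper's body presses on something with over 40 N, if the wrist force passes 120 N, or if a joint passes its speed limit or range.

## Working session

There is one attempt and no reset: what is moved stays moved. The work goes in short steps, Python scripts to look and compute and a tool call to move; the robot and the scene stay as the last step left them, time stands still between calls to the robot, and variables do not carry over. Pictures are saved under pics/ and viewed, at most 10 in all, crops included, and the job is handed in when it is done.

Besides the shell and the picture viewer there is one more tool, called after "Request:" as name(argument=value, ...) on one line, values as JSON. jog_arm: Moves the arm, as the interface text tells. Its arguments: {"type":"object","properties":{"hand":{"type":"array"},"travel":{"type":"array"},"yaw":{"type":"array"},"grip_force":{"type":"number"}},"required":["hand","travel","yaw"]}

```bash
mkdir -p pics && cat > h.py <<'E'
import numpy as np, cv2
from rig import env
def snap(n,f):
    im=env.get_image(n); cv2.imwrite('pics/'+f,im[:,:,::-1]); return im
def ray(n,u,v,z,obs=None):
    c=env.calibration(n)
    d=np.array([(u-c['cx'])/c['fx'],(v-c['cy'])/c['fy'],1.])
    if 'hand_eye' in c:
        H=np.array(c['hand_eye']); R=np.array(obs['tool_rot']); 
        p=R@H[:3,3]+np.array(obs['position']); d=R@H[:3,:3]@d
    else:
        p=np.array(c['position']); d=np.array(c['rotation'])@d
    return p+d*(z-p[2])/d[2]
def proj(n,P,obs=None):
    c=env.calibration(n)
    if 'hand_eye' in c:
        H=np.array(c['hand_eye']); R=np.array(obs['tool_rot'])
        Rc=R@H[:3,:3]; p=R@H[:3,3]+np.array(obs['position'])
    else: Rc=np.array(c['rotation']);p=np.array(c['position'])
    q=Rc.T@(np.array(P)-p); return np.array([c['fx']*q[0]/q[2]+c['cx'],c['fy']*q[1]/q[2]+c['cy']])
E
python3 - <<'E'
from h import *
snap('top','top.png');snap('scene','scene.png')
for n in('top','scene','wrist'):print(n,env.calibration(n))
o=env.observe();print(o);print(env.finger_overhang)
E
```

```text
top {'fx': 473.50498057236143, 'fy': 473.50498057236143, 'cx': 328.06116633408055, 'cy': 235.32194494465404, 'position': array([ 0.41871236, -0.05778034,  1.10311578]), 'rotation': array([[-0.02969423, -0.99512868,  0.09400614],
       [-0.99932487,  0.03159127,  0.01875617],
       [-0.02163458, -0.09338573, -0.99539492]])}
scene {'fx': 449.95166584236193, 'fy': 449.95166584236193, 'cx': 325.93123424515346, 'cy': 243.0925819097831, 'position': array([ 1.35510777, -0.05842304,  0.67596179]), 'rotation': array([[ 0.01059139,  0.56317613, -0.82626901],
       [ 0.9997384 , -0.02271599, -0.002668  ],
       [-0.02027207, -0.8260246 , -0.56326939]])}
wrist {'fx': 390.3139699039348, 'fy': 390.3139699039348, 'cx': 314.92968666520034, 'cy': 233.35965151508876, 'hand_eye': array([[ 4.86350477e-04, -9.53869197e-01, -3.00222114e-01,
         7.68231917e-02],
       [ 9.99999599e-01,  6.89737619e-04, -5.71474186e-04,
        -1.56619565e-03],
       [ 7.52186109e-04, -3.00221715e-01,  9.53869150e-01,
        -1.57622039e-01],
       [ 0.00000000e+00,  0.00000000e+00,  0.00000000e+00,
         1.00000000e+00]])}
{'time_s': 0.1, 'q': array([-7.90842887e+01,  2.18371737e+01,  7.43792067e+01, -1.31921632e-04,
        8.38576990e+01, -1.23346048e+01]), 'qvel': array([-0.01438196, -0.02063807, -0.1590068 ,  0.0324567 ,  0.06511304,
       -0.04618563]), 'joint_efforts': array([ 3.50913768e-03, -4.49223554e+01, -2.31654614e+01, -2.24422661e-04,
        3.71601811e-03, -6.14248705e-06]), 'position': array([ 0.21706527, -0.50504924,  0.21488021]), 'tool_rot': array([[ 9.18788968e-01,  3.94748997e-01, -2.47083012e-04],
       [ 3.94748979e-01, -9.18788133e-01,  1.26910266e-03],
       [ 2.73960062e-04, -1.26357329e-03, -9.99999164e-01]]), 'ft_force': array([ 0.52400316,  0.00977784, -0.43750835]), 'wrist_torque': array([-0.02958565, -0.02150201,  0.0153956 ]), 'gripper_force': 0.0, 'grip_width': 0.08503740370707433}
0.017
```

View pics/top.png

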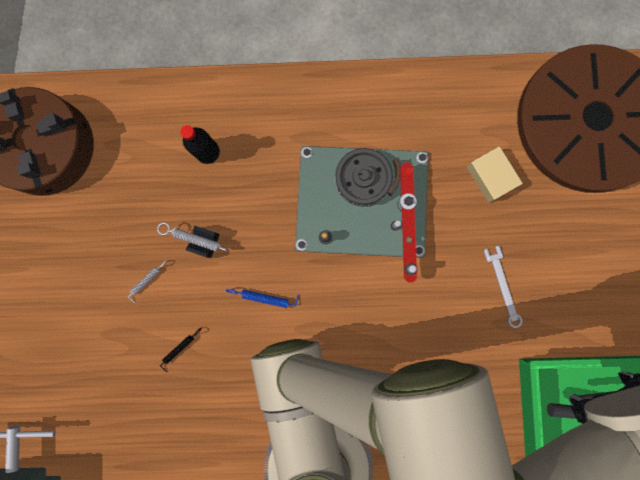

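View pics/scene.png

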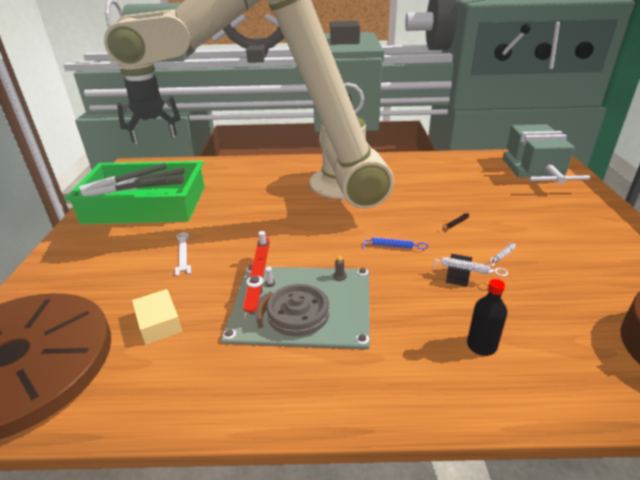

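The top picture shows four springs: silver in the V-block (195,238), small silver (150,280), blue (263,297) and black (183,347). The larger silver one in the V-block fits the description. The brake post is at about (325,236), the pivot at (408,201) and the pin at (411,269). I'll confirm in a crop.

```bash
python3 - <<'E'
from h import *
im=cv2.imread('pics/top.png')
a=cv2.resize(im[210:310,120:240],(720,600),interpolation=cv2.INTER_CUBIC)
cv2.imwrite('pics/c1.png',a)
b=cv2.resize(im[140:290,285:445],(640,600),interpolation=cv2.INTER_CUBIC)
cv2.imwrite('pics/c2.png',b)
E
```

```text
(no output)
```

View pics/c1.png

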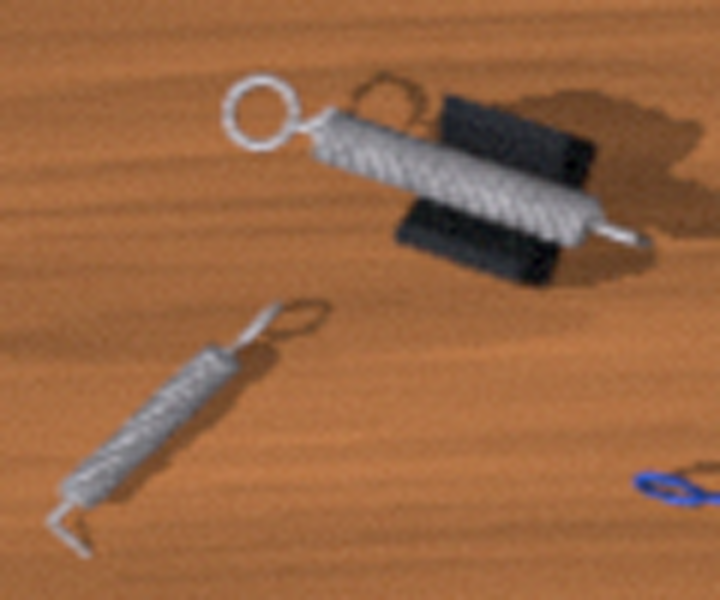

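View pics/c2.png

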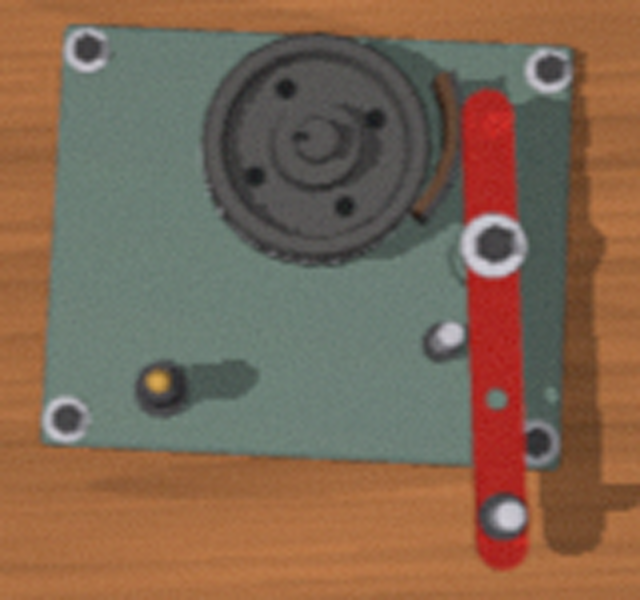

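The crop confirms the larger silver spring in the V-block. Its eye is at (163,229) and its hook bend at (227,250). In the brake crop: post head (324,235), hole (409,240), pin top (412,269), pivot (408,201).

```bash
python3 - <<'E'
from h import *
f=lambda o,s,p:((p[0]+.5)/s-.5+o[0],(p[1]+.5)/s-.5+o[1])
S={}
for n,o,s,p,z in [('eye',(120,210),6,(260,112),.038),('bend',(120,210),6,(643,239),.038),('cE',(120,210),6,(325,136),.038),('cH',(120,210),6,(590,222),.038),
 ('post',(285,140),4,(157,381),.070),('pivot',(285,140),4,(494,243),.062),('hole',(285,140),4,(497,399),.058),('pin',(285,140),4,(508,516),.09)]:
    S[n]=ray('top',*f(o,s,p),z); print(n,S[n].round(4))
N=np.linalg.norm
print('eye-bend',N(S['eye']-S['bend']))
u=(S['eye']-S['bend'])/N(S['eye']-S['bend']);print('yaw dir',np.degrees(np.arctan2(u[1],u[0])), 'grip',S['eye']-.044*u)
for a,b in [('pivot','hole'),('pivot','pin'),('hole','post'),('pivot','post')]: print(a,b,N((S[a]-S[b])[:2]))
v=S['pin']-S['pivot'];print('arm dir',np.degrees(np.arctan2(v[1],v[0])))
w=S['post']-S['pivot'];print('piv->post',np.degrees(np.arctan2(w[1],w[0])),'expected brakeframe',np.degrees(np.arctan2(181,-85)))
for x in [(163.3,228.7)]: pass
E
```

```text
eye [0.5474 0.3383 0.038 ]
bend [0.4945 0.1926 0.038 ]
cE [0.5375 0.3134 0.038 ]
cH [0.5016 0.2126 0.038 ]
post [ 0.5176 -0.0292  0.07  ]
pivot [ 0.5892 -0.2179  0.062 ]
hole [ 0.5028 -0.2162  0.058 ]
pin [ 0.4376 -0.2143  0.09  ]
eye-bend 0.1550402272740442
yaw dir 70.0502832776768 grip [0.53243209 0.29692984 0.038     ]
pivot hole 0.08640374768492036
pivot pin 0.1515747492570052
hole post 0.18758138201164667
pivot post 0.20181806552394352
arm dir 178.65391328166965
piv->post 110.7800963391034 expected brakeframe 115.15537243386835
```

Request:
jog_arm(hand=[0.085,0.085,0.085,0.085,0.085], travel=[[0.025,0.0375,0.008],[0.025,0.0375,0.008],[0.025,0.0375,0.008],[0.025,0.0375,0.008],[0.025,0.0375,0.008]], yaw=[0.08,0.08,0.08,0.08,0.08])

```text
time_s: 0.72
position: [0.3426, -0.3164, 0.2555]
tool_rot: [[0.691, 0.723, -0.0], [0.723, -0.691, 0.001], [0.0, -0.001, -1.0]]
ft_force: [-0.0, -0.3, -0.6]
grip_width: 0.0849
gripper_force: 0.0
```

Request:
jog_arm(hand=[0.085,0.085,0.085,0.085,0.085], travel=[[0.025,0.0375,0],[0.025,0.0375,0],[0.025,0.0375,0],[0.025,0.0375,0],[0,0,0]], yaw=[0.08,0.08,0.08,0.08,0.087])

```text
time_s: 1.35
position: [0.443, -0.1654, 0.2551]
tool_rot: [[0.344, 0.939, -0.0], [0.939, -0.344, 0.001], [0.001, -0.001, -1.0]]
ft_force: [-0.7, -0.5, 0.2]
grip_width: 0.0854
gripper_force: 0.0
```

```bash
python3 - <<'E'
from h import *
import pickle
o=env.observe();pickle.dump(o,open('o1.pkl','wb'));snap('wrist','w1.png');print(o['position'],o['tool_rot'][:,0],o['time_s'])
print('bottle cap',ray('top',188,131,.16),'base',ray('top',212,157,0.0))
E
```

```text
[ 0.44298127 -0.16544203  0.25514553] [3.44066464e-01 9.38945125e-01 5.65409571e-04] 1.35
bottle cap [0.73233243 0.24158033 0.16      ] base [0.71964739 0.23476603 0.        ]
```

View pics/w1.png

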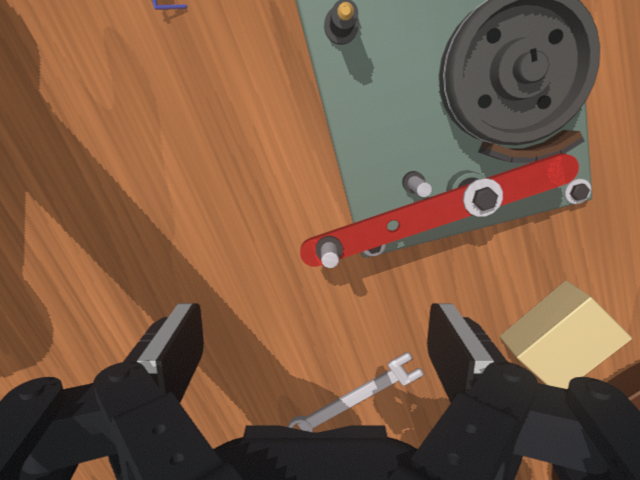

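Wrist picture: post head at (345,10), pivot bolt at (484,197), hole at (393,226) and pin top at (330,259).

```bash
python3 - <<'E'
from h import *
import pickle
o=pickle.load(open('o1.pkl','rb'))
S={n:ray('wrist',*p,z,o) for n,p,z in [('post',(345,10),.070),('pivot',(484,197),.066),('hole',(393,226),.058),('pin',(330,259),.09)]}
N=np.linalg.norm
for k,v in S.items(): print(k,v.round(4))
for a,b in [('pivot','hole'),('pivot','pin'),('hole','post'),('pivot','post')]: print(a,b,N((S[a]-S[b])[:2]).round(4))
ang=lambda v:np.degrees(np.arctan2(v[1],v[0]))
print(ang(S['pin']-S['pivot']),ang(S['hole']-S['pivot']),ang(S['post']-S['pivot'])-115.155)
E
```

```text
post [ 0.5164 -0.0293  0.07  ]
pivot [ 0.5866 -0.2141  0.066 ]
hole [ 0.5022 -0.2148  0.058 ]
pin [ 0.4381 -0.2138  0.09  ]
pivot hole 0.0844
pivot pin 0.1484
hole post 0.1861
pivot post 0.1976
179.90413566612892 -179.48871862630193 -4.358104042314778
```

Request:
jog_arm(hand=[0.07,0.07,0.07,0.07,0.07], travel=[[0.01,0.05,0],[0.01,0.05,0],[0.01,0.05,0],[0.01,0.05,0],[0.01,0.05,-0.005]], yaw=[0,0,0,0,0])

```text
time_s: 2.02
position: [0.4923, 0.0834, 0.2505]
tool_rot: [[0.352, 0.936, 0.0], [0.936, -0.352, -0.0], [0.0, 0.0, -1.0]]
ft_force: [0.7, -0.1, -0.9]
grip_width: 0.0705
gripper_force: 0.0
```

Request:
jog_arm(hand=[0.07,0.07,0.07,0.07,0.07], travel=[[0.01,0.05,-0.03],[0.01,0.05,-0.03],[0.01,0.05,-0.03],[0.009,0.0615,-0.01],[0,0,0]], yaw=[0,0,0,0,0])

```text
time_s: 2.65
position: [0.5304, 0.2961, 0.1486]
tool_rot: [[0.348, 0.938, -0.003], [0.938, -0.348, -0.0], [-0.001, -0.002, -1.0]]
ft_force: [0.6, -0.8, 0.5]
grip_width: 0.0698
gripper_force: 0.0
```

```bash
python3 - <<'E'
from h import *
import pickle
o=env.observe();pickle.dump(o,open('o2.pkl','wb'));snap('wrist','w2.png');print(o['position'],o['tool_rot'][:,0],o['time_s'])
E
```

```text
[0.53036586 0.29606606 0.14855445] [ 0.34796216  0.93750774 -0.00125406] 2.65
```

View pics/w2.png

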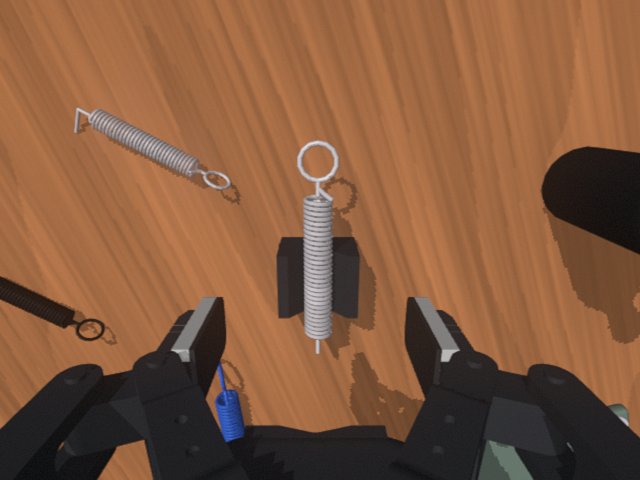

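The wrist picture shows the eye centre at (318,161), the coil from (317,197) to (317,337) and the leg at about (318,350). The spring is straight in the image. The bottle is at the right edge, well clear.

```bash
python3 - <<'E'
from h import *
import pickle
o=pickle.load(open('o2.pkl','rb'))
S={n:ray('wrist',*p,.038,o) for n,p in [('eye',(318,161)),('cE',(317.5,197)),('cH',(317.5,338)),('bend',(318,352))]}
for k,v in S.items(): print(k,v.round(4))
N=np.linalg.norm
u=S['cE']-S['cH'];print('coil',N(u),'eye-cE',N(S['eye']-S['cE']),'eye-bend',N(S['eye']-S['bend']));u/=N(u)
print(np.degrees(np.arctan2(u[1],u[0])),'grip',S['cE']-.019*u,S['eye']-.044*u, 'tcp',proj('wrist',o['position'],o))
E
```

```text
eye [0.5467 0.3382 0.038 ]
cE [0.5378 0.3149 0.038 ]
cH [0.4987 0.2089 0.038 ]
bend [0.4947 0.1968 0.038 ]
coil 0.1129861235567584 eye-cE 0.024951978878956515 eye-bend 0.15070795311468158
69.77851455152671 grip [0.53120781 0.297066   0.038     ] [0.53150963 0.29690118 0.038     ] tcp [317.26946003 294.25661144]
```

Request:
jog_arm(hand=[0.07,0.07,0.07,0.07,0.07], travel=[[0.001,0.001,-0.03],[0,0,-0.03],[0,0,-0.03],[0,0,-0.022],[0,0,0]], yaw=[0,0,0,0,0], grip_force=80)

```text
time_s: 3.32
position: [0.5316, 0.2925, 0.0377]
tool_rot: [[0.353, 0.936, -0.003], [0.936, -0.353, -0.001], [-0.002, -0.002, -1.0]]
ft_force: [0.6, 0.1, 0.7]
grip_width: 0.0702
gripper_force: 0.0
```

Request:
jog_arm(hand=[0.04,0.02,0.0,0.0,0.0], travel=[[0,0,0],[0,0,0],[0,0,0],[0,0,0],[0,0,0]], yaw=[0,0,0,0,0], grip_force=80)

```text
time_s: 3.95
position: [0.532, 0.2943, 0.0386]
tool_rot: [[0.35, 0.937, 0.0], [0.937, -0.35, 0.0], [0.0, 0.0, -1.0]]
ft_force: [0.3, -0.1, 0.8]
grip_width: -0.0002
gripper_force: 0.0
```

Request:
jog_arm(hand=[0,0,0.0,0.0,0.0], travel=[[0,0,0],[0,0,0],[0,0,0.015],[0,0,0.03],[0,0,0]], yaw=[0,0,0,0,0], grip_force=80)

```text
time_s: 4.58
position: [0.5334, 0.2947, 0.0867]
tool_rot: [[0.35, 0.937, 0.005], [0.937, -0.35, 0.002], [0.003, 0.004, -1.0]]
ft_force: [0.1, 0.2, 0.3]
grip_width: 0.0001
gripper_force: 0.0
```

The fingers closed on nothing, so I'll look.

Request:
jog_arm(hand=[0.02,0.05,0.07,0.07,0.07], travel=[[0,0,0.03],[0,0,0.03],[0,0,0.01],[0,0,0],[0,0,0]], yaw=[0,0,0,0,0])

```text
time_s: 5.2
position: [0.5315, 0.294, 0.1521]
tool_rot: [[0.35, 0.937, -0.002], [0.937, -0.35, -0.001], [-0.002, -0.002, -1.0]]
ft_force: [0.4, -0.6, 0.2]
grip_width: 0.0701
gripper_force: 0.0
```

```bash
python3 - <<'E'
from h import *
import pickle
o=env.observe();pickle.dump(o,open('o3.pkl','wb'));a=snap('wrist','w3.png');b=snap('scene','s3.png');print(o['position'],o['tool_rot'][:,0],o['time_s'])
b=cv2.resize(b[200:340,400:580],None,fx=2.2,fy=2.2)
c=np.zeros((600,800,3),np.uint8);a2=cv2.resize(a,(400,300));c[:300,:400]=a2;c[300:300+min(300,b.shape[0]),:b.shape[1]]=b[:300]
t=cv2.resize(env.get_image('top')[200:280,140:250],(400,290));c[:290,400:]=t
cv2.imwrite('pics/m3.png',c[:,:,::-1])
E
```

```text
[0.53150265 0.29403758 0.15208724] [ 0.35048341  0.9365677  -0.00152508] 5.2
```

View pics/m3.png

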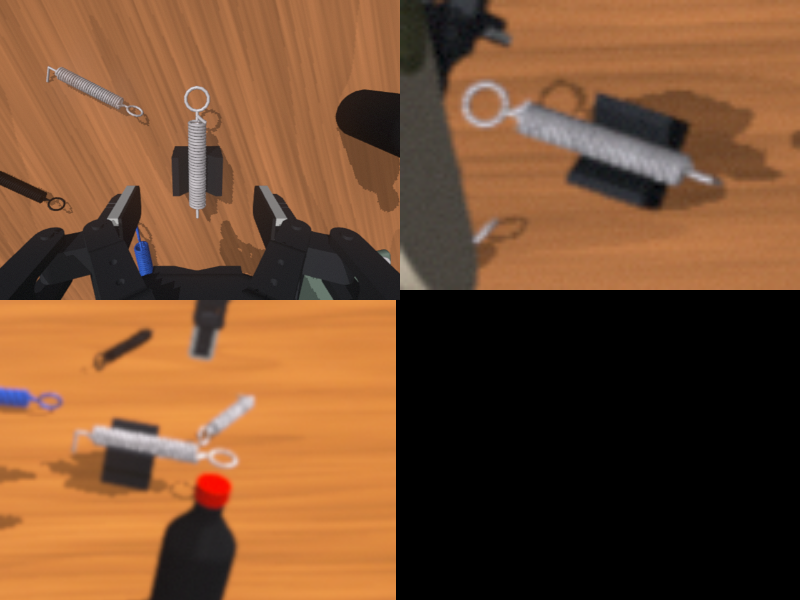

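```bash
python3 - <<'E'
from h import *
o=env.observe()
p=o['position']
for n in('scene','top'):
    print(n,'tcp',proj(n,p),'grip',proj(n,[.5315,.297,.038]),'eye',proj(n,[.547,.338,.038]),'pin',proj(n,[.438,-.214,.09]))
print(proj('wrist',p,o),proj('wrist',[.5315,.297,.038],o))
s=cv2.imread('pics/s3.png');cv2.imwrite('pics/s3b.png',s)
E
```

```text
scene tcp [489.59714343 224.92265521] grip [481.6466504  266.93979168] eye [501.65478329 270.65975892] pin [262.5177375  231.12680506]
top tcp [163.67344376 229.1442335 ] grip [180.90917367 234.63478493] eye [163.04211267 228.43975024] pin [411.47753807 268.45241827]
[317.27269943 294.25401933] [315.06699882 219.81927761]
```

View pics/s3.png

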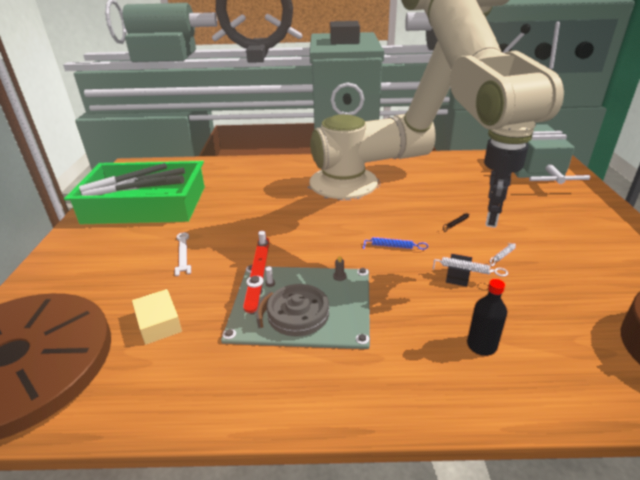

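```bash
python3 - <<'E'
from h import *
o=env.observe();R=o['tool_rot'];p=o['position']
for tz in (.017,.007,-.003,-.013,-.023,-.033):
    P=[p+R@np.array([x,s*.035,tz]) for s in(-1,1) for x in (0.011,)]
    print(tz,[tuple(proj(n,q,o).round(0)) for q in P for n in('wrist','scene','top')])
E
```

```text
0.017 [(np.float64(244.0), np.float64(257.0)), (np.float64(494.0), np.float64(224.0)), (np.float64(156.0), np.float64(244.0)), (np.float64(390.0), np.float64(257.0)), (np.float64(493.0), np.float64(241.0)), (np.float64(168.0), np.float64(212.0))]
0.007 [(np.float64(240.0), np.float64(265.0)), (np.float64(495.0), np.float64(220.0)), (np.float64(154.0), np.float64(244.0)), (np.float64(394.0), np.float64(265.0)), (np.float64(493.0), np.float64(237.0)), (np.float64(166.0), np.float64(212.0))]
-0.003 [(np.float64(236.0), np.float64(274.0)), (np.float64(496.0), np.float64(217.0)), (np.float64(152.0), np.float64(244.0)), (np.float64(399.0), np.float64(274.0)), (np.float64(494.0), np.float64(233.0)), (np.float64(164.0), np.float64(211.0))]
-0.013 [(np.float64(231.0), np.float64(284.0)), (np.float64(497.0), np.float64(213.0)), (np.float64(150.0), np.float64(243.0)), (np.float64(404.0), np.float64(284.0)), (np.float64(495.0), np.float64(229.0)), (np.float64(162.0), np.float64(210.0))]
-0.023 [(np.float64(226.0), np.float64(295.0)), (np.float64(498.0), np.float64(209.0)), (np.float64(148.0), np.float64(243.0)), (np.float64(410.0), np.float64(295.0)), (np.float64(496.0), np.float64(225.0)), (np.float64(160.0), np.float64(210.0))]
-0.033 [(np.float64(219.0), np.float64(308.0)), (np.float64(499.0), np.float64(205.0)), (np.float64(146.0), np.float64(242.0)), (np.float64(416.0), np.float64(308.0)), (np.float64(497.0), np.float64(221.0)), (np.float64(159.0), np.float64(209.0))]
```

Both the wrist and scene views put the open fingertips about 24 mm behind the reported TCP, some 30 mm short of where they were said to be, so the fingers closed above the coil. I'll go 31 mm lower.

Request:
jog_arm(hand=[0.07,0.07,0.07,0.07,0.07], travel=[[0,0.002,-0.04],[0,0,-0.04],[0,0,-0.035],[0,0,-0.015],[0,0,0]], yaw=[0,0,0,0,0])

```text
time_s: 5.98
position: [0.5319, 0.2962, 0.023]
tool_rot: [[0.35, 0.937, -0.001], [0.937, -0.35, -0.0], [-0.001, -0.001, -1.0]]
ft_force: [-0.8, -0.0, -0.4]
grip_width: 0.0699
gripper_force: 0.0
```

Request:
jog_arm(hand=[0.07,0.07,0.07,0.07,0.07], travel=[[0,0,-0.008],[0,0,-0.007],[0,0,0],[0,0,0],[0,0,0]], yaw=[0,0,0,0,0])

```text
time_s: 6.6
position: [0.5322, 0.2963, 0.0088]
tool_rot: [[0.35, 0.937, 0.001], [0.937, -0.35, 0.0], [0.0, 0.0, -1.0]]
ft_force: [0.1, 0.1, 0.4]
grip_width: 0.0701
gripper_force: 0.0
```

Request:
jog_arm(hand=[0.05,0.03,0.01,0.0,0.0], travel=[[0,0,0],[0,0,0],[0,0,0],[0,0,0],[0,0,0]], yaw=[0,0,0,0,0], grip_force=80)

```text
time_s: 7.22
position: [0.5322, 0.2962, 0.0087]
tool_rot: [[0.35, 0.937, 0.0], [0.937, -0.35, 0.0], [0.0, 0.0, -1.0]]
ft_force: [0.4, -0.5, 1.9]
grip_width: 0.0193
gripper_force: 78.1
```

The width is 19.3 mm on a 21.5 mm coil, so the pads may be on its upper flank only. I'll reopen and go 10 mm lower.

Request:
jog_arm(hand=[0.04,0.05,0.05,0.05,0.05], travel=[[0,0,0],[0,0,0],[0,0,-0.004],[0,0,-0.006],[0,0,0]], yaw=[0,0,0,0,0])

```text
time_s: 7.85
position: [0.5317, 0.2961, -0.0023]
tool_rot: [[0.35, 0.937, -0.001], [0.937, -0.35, -0.0], [-0.001, -0.001, -1.0]]
ft_force: [0.1, 0.8, 0.0]
grip_width: 0.05
gripper_force: 0.0
```

Request:
jog_arm(hand=[0.03,0.01,0.0,0.0,0.0], travel=[[0,0,0],[0,0,0],[0,0,0],[0,0,0],[0,0,0]], yaw=[0,0,0,0,0], grip_force=80)

```text
time_s: 8.48
position: [0.5322, 0.2963, -0.0013]
tool_rot: [[0.35, 0.937, 0.001], [0.937, -0.35, 0.0], [0.0, 0.0, -1.0]]
ft_force: [0.5, -0.4, 1.0]
grip_width: 0.0197
gripper_force: 78.0
```

Request:
jog_arm(hand=[0,0,0,0,0], travel=[[0,0,0.01],[0,0,0.02],[0,0,0.03],[0,0,0.03],[0,0,0.03]], yaw=[0,0,0,0,0])

```text
time_s: 9.1
position: [0.5317, 0.2962, 0.1198]
tool_rot: [[0.35, 0.937, -0.0], [0.937, -0.35, 0.0], [-0.0, -0.0, -1.0]]
ft_force: [0.4, 0.4, -1.4]
grip_width: 0.0193
gripper_force: 78.1
```

```bash
python3 - <<'E'
from h import *
import pickle
o=env.observe();pickle.dump(o,open('o4.pkl','wb'));a=snap('wrist','w4.png');b=snap('scene','s4.png');print(o['position'],o['grip_width'],o['gripper_force'],o['time_s'])
c=np.zeros((600,800,3),np.uint8);c[:,:400]=cv2.resize(a[60:460,190:457],(400,600));c[:440,400:]=cv2.resize(b[170:302,430:550],(400,440))
cv2.imwrite('pics/m4.png',c[:,:,::-1])
E
```

```text
[0.53170411 0.2961919  0.11984356] 0.019266258880828124 78.13990473747253 9.1
```

View pics/m4.png

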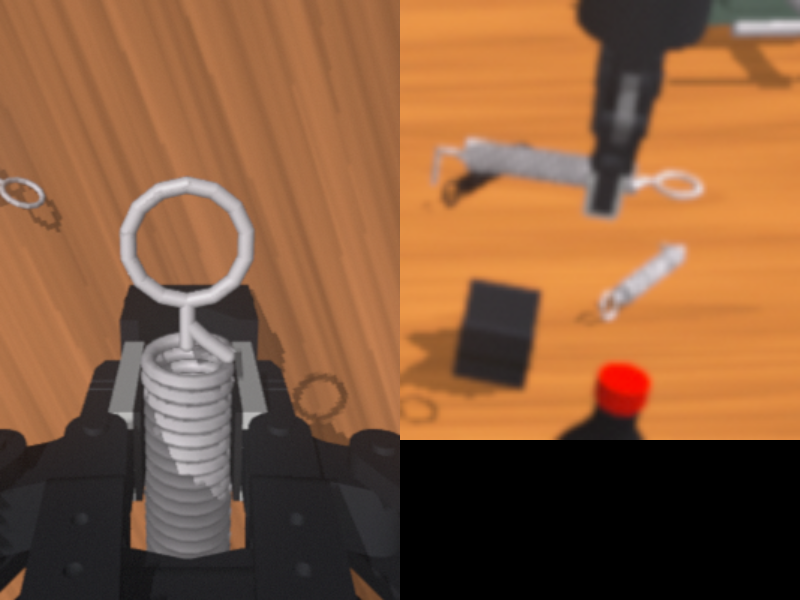

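The spring is held level. The eye centre in the wrist image is at about (315,221).

```bash
python3 - <<'E'
from h import *
import pickle
o=pickle.load(open('o4.pkl','rb'));R=o['tool_rot']
for dz in (.036,.040,.044):
  e=ray('wrist',314.8,221.3,o['position'][2]+dz,o); r=ray('wrist',190+252/1.498,221.3,o['position'][2]+dz,o); l=ray('wrist',190+122/1.498,221.3,o['position'][2]+dz,o)
  print(dz,(R.T@(e-o['position'])).round(4),'diam',np.linalg.norm(r-l))
E
```

```text
0.036 [ 0.0438 -0.0011 -0.036 ] diam 0.028070082627659372
0.04 [ 0.0449 -0.0011 -0.04  ] diam 0.027146847677372684
0.044 [ 0.046  -0.0011 -0.044 ] diam 0.02622361272708608
```

Request:
jog_arm(hand=[0,0,0,0,0], travel=[[-0.002,-0.03,0],[-0.002,-0.045,0],[-0.002,-0.045,0],[-0.002,-0.045,0],[-0.002,-0.045,0]], yaw=[0.03,0.03,0.03,0.03,0.03])

```text
time_s: 9.82
position: [0.5212, 0.0849, 0.1177]
tool_rot: [[0.205, 0.979, -0.002], [0.979, -0.205, 0.0], [-0.0, -0.002, -1.0]]
ft_force: [0.7, -0.2, -1.6]
grip_width: 0.0195
gripper_force: 78.2
```

Request:
jog_arm(hand=[0,0,0,0,0], travel=[[-0.002,-0.045,0],[-0.002,-0.045,0],[-0.002,-0.045,0],[-0.002,-0.04,0],[-0.003,-0.021,0]], yaw=[0.03,0.03,0.03,0.03,0.011])

```text
time_s: 10.45
position: [0.5103, -0.1114, 0.1176]
tool_rot: [[0.078, 0.997, -0.002], [0.997, -0.078, 0.001], [0.001, -0.002, -1.0]]
ft_force: [-0.5, 0.3, -1.8]
grip_width: 0.0193
gripper_force: 78.2
```

Request:
jog_arm(hand=[0,0,0,0,0], travel=[[0,0,-0.015],[0,0,-0.02],[0,0,-0.015],[0,0,0],[0,0,0]], yaw=[0,0,0,0,0])

```text
time_s: 11.08
position: [0.5111, -0.1097, 0.0687]
tool_rot: [[0.077, 0.997, 0.0], [0.997, -0.077, 0.0], [0.0, 0.0, -1.0]]
ft_force: [-0.4, 0.0, -1.5]
grip_width: 0.0194
gripper_force: 78.2
```

```bash
python3 - <<'E'
from h import *
import pickle
o=env.observe();pickle.dump(o,open('o5.pkl','wb'));w=snap('wrist','w5.png');s=snap('scene','s5.png');t=snap('top','t5.png')
R=o['tool_rot'];p=o['position']
c=np.zeros((600,800,3),np.uint8)
# scene crop 80x60 -> 400x300 x5 ; top crop 80x60 ; wrist 
def put(im,u,v,wd,hd,x,y):
    u=int(u);v=int(v);c[y:y+300,x:x+400]=cv2.resize(im[v:v+hd,u:u+wd],(400,300),interpolation=cv2.INTER_CUBIC);print('crop origin',u,v,'scale',400/wd)
tip=p+R@np.array([-.1055,-.0008,-.012]);ben=p+R@np.array([-.1055,-.0008,-.040]);hole=np.array([.5025,-.2153,.058])
a=proj('scene',hole);put(s,a[0]-40,a[1]-40,80,60,0,0)
b=proj('top',hole);put(t,b[0]-50,b[1]-30,80,60,400,0)
put(w,160,0,320,240,0,300);put(s,a[0]-20,a[1]-50,160,120,400,300)
for n in('scene','top'):print(n,'tip',proj(n,tip),'bend',proj(n,ben),'hole',proj(n,hole))
print('wrist eye',proj('wrist',p+R@np.array([.0445,-.0008,-.04]),o),'post',proj('wrist',[.5167,-.0293,.07],o))
cv2.imwrite('pics/m5.png',c[:,:,::-1])
E
```

```text
crop origin 220 217 scale 5.0
crop origin 358 209 scale 5.0
crop origin 160 0 scale 1.25
crop origin 240 207 scale 2.5
scene tip [259.60917566 249.53501315] bend [258.33890881 239.47746198] hole [260.40765867 257.55578159]
top tip [409.84032392 238.77624934] bend [411.84375725 237.62959285] hole [408.48801317 239.50925828]
wrist eye [314.39182483 223.32917418] post [315.16603051 103.97092863]
```

View pics/m5.png

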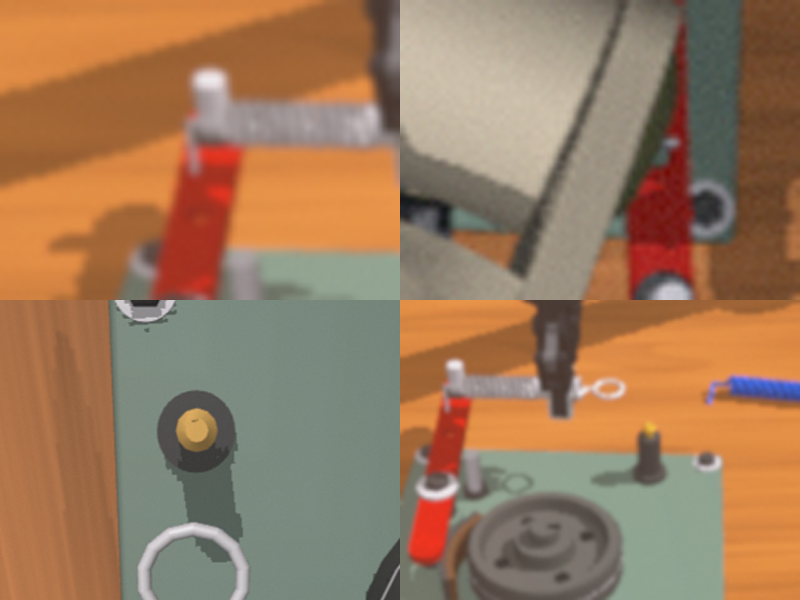

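Relative to the hole, the tip sits as predicted (1 px), and the post is at (316,104) against a predicted (315,104). I'll lower the hook.

Request:
jog_arm(hand=[0,0,0,0,0], travel=[[0,0,-0.012],[0,0,-0.007],[0,0,-0.005],[0,0,-0.003],[0,0,0]], yaw=[0,0,0,0,0], grip_force=100)

```text
time_s: 11.85
position: [0.511, -0.1098, 0.0413]
tool_rot: [[0.077, 0.997, -0.0], [0.997, -0.077, 0.0], [0.0, -0.0, -1.0]]
ft_force: [-0.5, -0.1, -1.7]
grip_width: 0.0189
gripper_force: 97.6
```

Request:
jog_arm(hand=[0,0,0,0,0], travel=[[0,0,-0.005],[0,0,-0.003],[0,0,0],[0,0,0],[0,0,0]], yaw=[0,0,0,0,0])

```text
time_s: 12.48
position: [0.5111, -0.1098, 0.0336]
tool_rot: [[0.077, 0.997, 0.0], [0.997, -0.077, -0.0], [-0.0, 0.0, -1.0]]
ft_force: [-0.1, 0.3, -2.0]
grip_width: 0.0191
gripper_force: 97.6
```

Request:
jog_arm(hand=[0,0,0,0,0], travel=[[0,0.004,0.0015],[0.0005,0.004,0],[0.0005,0.004,0],[0,0.003,0],[0,0,0]], yaw=[0,0,0,0,0])

```text
time_s: 13.1
position: [0.5121, -0.0949, 0.035]
tool_rot: [[0.077, 0.997, 0.0], [0.997, -0.077, -0.001], [-0.001, 0.0, -1.0]]
ft_force: [-1.7, -4.5, -1.9]
grip_width: 0.0191
gripper_force: 97.8
```

Request:
jog_arm(hand=[0,0,0,0,0], travel=[[0.0005,0.005,0],[0.0005,0.005,0],[0,0,0],[0,0,0],[0,0,0]], yaw=[0,0,0,0,0])

```text
time_s: 13.72
position: [0.5131, -0.0856, 0.035]
tool_rot: [[0.077, 0.997, -0.0], [0.997, -0.077, -0.001], [-0.001, 0.0, -1.0]]
ft_force: [-1.7, -8.7, -2.1]
grip_width: 0.0189
gripper_force: 97.8
```

Request:
jog_arm(hand=[0,0,0,0,0], travel=[[0.0005,0.005,0],[0.0005,0.005,0],[0,0.002,0],[0,0,0],[0,0,0]], yaw=[0,0,0,0,0])

```text
time_s: 14.35
position: [0.5141, -0.0741, 0.035]
tool_rot: [[0.077, 0.997, 0.0], [0.997, -0.077, -0.002], [-0.002, 0.0, -1.0]]
ft_force: [-1.9, -11.9, -3.3]
grip_width: 0.0192
gripper_force: 97.8
```

```bash
python3 - <<'E'
from h import *
o=env.observe();w=snap('wrist','w6.png');p=o['position'];R=o['tool_rot']
print(p,o['ft_force'],o['grip_width'])
hsv=cv2.cvtColor(w,cv2.COLOR_RGB2HSV)
m=(hsv[...,0]>12)&(hsv[...,0]<32)&(hsv[...,1]>110)&(hsv[...,2]>90);m[:140]=0;m[280:]=0;m[:,:250]=0;m[:,390:]=0
ys,xs=np.nonzero(m);print('brass',len(xs),xs.mean(),ys.mean(),xs.min(),xs.max(),ys.min(),ys.max())
r=(hsv[...,1]<25)&(hsv[...,2]>110);r[:140]=0;r[275:]=0;r[:,:255]=0;r[:,375:]=0
ys,xs=np.nonzero(r);print('ring',len(xs),xs.min(),xs.max(),ys.min(),ys.max())
g=cv2.cvtColor(w,cv2.COLOR_RGB2GRAY)
print(cv2.HoughCircles(cv2.medianBlur(g,3)[140:290,240:400],cv2.HOUGH_GRADIENT,1,10,param1=120,param2=18,minRadius=12,maxRadius=55))
for n in [(.0445,'eye')]: print(proj('wrist',p+R@np.array([.0445,-.0008,-.040]),o),'post',proj('wrist',[.5167,-.0293,.070],o))
E
```

```text
[ 0.51408405 -0.07412718  0.03500851] [ -1.86383713 -11.92464     -3.30620486] 0.019218175899472556
brass 1098 316.41803278688525 214.47085610200364 298 336 196 233
ring 3034 255 360 169 274
[[[75.5 44.5 34.3]
  [76.5 66.5 31. ]
  [78.5 79.5 39.7]
  [74.5 89.5 40. ]
  [68.5 79.5 38.5]
  [59.5 86.5 28.6]
  [84.5 91.5 29.7]
  [64.5 65.5 25.4]
  [86.5 69.5 23. ]
  [77.5 54.5 16. ]]]
[314.39035508 223.33171638] post [314.30126232 218.25224445]
```

```bash
python3 - <<'E'
from h import *
o=env.observe();p=o['position'];R=o['tool_rot']
for z in(.0655,.067,.070):print('post tool xy',(R.T@(ray('wrist',317,214.5,z,o)-p)).round(4))
w=cv2.cvtColor(cv2.imread('pics/w6.png'),cv2.COLOR_BGR2GRAY)
for v in (215,222,228):print(v,[int(a) for a in w[v,262:372:2]])
print([int(a) for a in w[160:275:2,315]])
E
```

```text
post tool xy [ 0.0449  0.0001 -0.0306]
post tool xy [ 0.0453  0.     -0.0321]
post tool xy [ 0.0461  0.     -0.0351]
215 [126, 126, 125, 126, 149, 194, 203, 187, 161, 115, 115, 126, 115, 75, 76, 72, 76, 75, 104, 136, 152, 156, 164, 165, 164, 163, 162, 162, 164, 162, 163, 164, 153, 121, 121, 121, 124, 91, 66, 73, 72, 71, 82, 120, 154, 185, 192, 189, 160, 122, 124, 125, 127, 127, 127]
222 [124, 125, 125, 125, 136, 187, 199, 187, 165, 122, 119, 125, 125, 124, 91, 75, 73, 61, 61, 123, 133, 134, 137, 160, 165, 163, 163, 163, 163, 161, 162, 165, 132, 103, 106, 110, 78, 58, 60, 56, 59, 85, 90, 108, 166, 197, 198, 183, 151, 120, 124, 124, 126, 127, 124]
228 [126, 126, 125, 126, 130, 183, 200, 189, 168, 126, 115, 127, 126, 125, 125, 126, 82, 56, 57, 57, 60, 104, 119, 118, 115, 111, 106, 113, 103, 95, 95, 96, 95, 97, 68, 57, 60, 57, 62, 88, 91, 91, 90, 99, 171, 199, 195, 182, 146, 118, 125, 124, 126, 124, 126]
[75, 74, 57, 60, 57, 57, 58, 59, 57, 166, 204, 224, 199, 169, 122, 73, 75, 74, 88, 105, 106, 105, 148, 169, 155, 125, 163, 163, 163, 162, 162, 162, 162, 162, 107, 102, 103, 60, 58, 83, 91, 90, 90, 90, 90, 91, 90, 91, 167, 207, 223, 154, 194, 193, 194, 192, 192, 193]
```

The eye is concentric with the post head to within 1 mm. I'll lower it.

Request:
jog_arm(hand=[0,0,0,0,0], travel=[[0,0,-0.004],[0,0,-0.004],[0,0,-0.003],[0,0,-0.002],[0,0,0]], yaw=[0,0,0,0,0])

```text
time_s: 15.02
position: [0.515, -0.0746, 0.0231]
tool_rot: [[0.076, 0.997, 0.003], [0.997, -0.076, -0.004], [-0.004, 0.003, -1.0]]
ft_force: [-3.2, -11.1, 5.1]
grip_width: 0.0195
gripper_force: 99.0
```

Request:
jog_arm(hand=[0,0,0,0,0], travel=[[0,0,-0.001],[0,0,-0.001],[0,0,0],[0,0,0],[0,0,0]], yaw=[0,0,0,0,0])

```text
time_s: 15.65
position: [0.5151, -0.0746, 0.0218]
tool_rot: [[0.076, 0.997, 0.003], [0.997, -0.076, -0.004], [-0.004, 0.004, -1.0]]
ft_force: [-4.8, -10.5, 12.1]
grip_width: 0.0188
gripper_force: 99.6
```

Request:
jog_arm(hand=[0,0,0,0,0], travel=[[0,0,0.001],[0,-0.003,0],[0,-0.003,0],[0,-0.002,0],[0,0,0]], yaw=[0,0,0,0,0])

```text
time_s: 16.27
position: [0.5148, -0.0809, 0.0222]
tool_rot: [[0.077, 0.997, 0.002], [0.997, -0.077, -0.001], [-0.001, 0.003, -1.0]]
ft_force: [-2.1, -1.6, 9.9]
grip_width: 0.0191
gripper_force: 99.2
```

The y-force fell from 10.5 to 1.6 N in 6 mm, so the eye is hooked on the neck. I'll release.

Request:
jog_arm(hand=[0,0.0,0.03,0.045,0.045], travel=[[0,0,0.001],[0,0,0],[0,0,0],[0,0,0],[0,0,0]], yaw=[0,0,0,0,0])

```text
time_s: 16.9
position: [0.5138, -0.0805, 0.0218]
tool_rot: [[0.077, 0.997, -0.001], [0.997, -0.077, 0.0], [0.0, -0.001, -1.0]]
ft_force: [0.4, 0.4, -0.1]
grip_width: 0.0446
gripper_force: 0.0
```

Request:
jog_arm(hand=[0.045,0.045,0.045,0.045,0.045], travel=[[0,0,0.01],[0,0,0.02],[0,0,0.03],[0,0,0.04],[0,0,0.03]], yaw=[0,0,0,0,0])

```text
time_s: 17.52
position: [0.5142, -0.0808, 0.1543]
tool_rot: [[0.077, 0.997, 0.002], [0.997, -0.077, -0.001], [-0.0, 0.002, -1.0]]
ft_force: [-0.4, 0.5, -0.1]
grip_width: 0.0453
gripper_force: 0.0
```

```bash
python3 - <<'E'
from h import *
o=env.observe();w=snap('wrist','w7.png');snap('scene','s7.png');p=o['position'];R=o['tool_rot'];print(p,o['ft_force'])
hsv=cv2.cvtColor(w,cv2.COLOR_RGB2HSV)
m=(hsv[...,0]>12)&(hsv[...,0]<32)&(hsv[...,1]>110)&(hsv[...,2]>90)
pr=proj('wrist',[.5167,-.0293,.067],o);print('post pred',pr)
Y,X=np.mgrid[:480,:640];m&=np.hypot(X-pr[0],Y-pr[1])<25
ys,xs=np.nonzero(m);print('brass',len(xs),xs.mean(),ys.mean())
g=cv2.cvtColor(w,cv2.COLOR_RGB2GRAY);v=int(ys.mean());u=int(xs.mean())
print('row',v+6,[int(a) for a in g[v+6,u-50:u+50:2]]);print('col',u,v-40,[int(a) for a in g[v-40:v+60:2,u]])
E
```

```text
[ 0.51415907 -0.08076063  0.15430916] [-0.43915464  0.54215624 -0.10111858]
post pred [313.58391348 155.89100689]
brass 319 314.3949843260188 155.74921630094045
row 161 [127, 128, 127, 113, 128, 133, 134, 136, 133, 136, 134, 135, 134, 135, 134, 213, 208, 137, 74, 82, 83, 118, 134, 133, 158, 170, 167, 124, 105, 109, 89, 81, 81, 76, 186, 209, 174, 135, 134, 134, 135, 135, 133, 133, 133, 134, 134, 134, 134, 134]
col 314 115 [136, 135, 135, 135, 134, 129, 82, 83, 81, 75, 62, 79, 81, 80, 116, 196, 181, 180, 164, 172, 175, 175, 176, 170, 112, 108, 66, 64, 74, 98, 97, 96, 96, 97, 120, 222, 207, 210, 212, 211, 212, 213, 213, 214, 191, 128, 114, 155, 207, 176]
```

The eye shows round the neck, with the brass head over its far side. Next I'll try the brake.

Request:
jog_arm(hand=[0.03,0.01,0,0,0], travel=[[-0.026,-0.03,0],[-0.026,-0.03,0],[-0.026,-0.029,0],[0,0,0],[0,0,-0.03]], yaw=[0,0,0,0,0])

```text
time_s: 18.25
position: [0.437, -0.1702, 0.1228]
tool_rot: [[0.078, 0.997, 0.003], [0.997, -0.078, -0.002], [-0.002, 0.004, -1.0]]
ft_force: [0.6, -0.9, -1.7]
grip_width: -0.0003
gripper_force: 0.0
```

Request:
jog_arm(hand=[0,0,0,0,0], travel=[[0,0,-0.03],[0,0,-0.025],[0,0,-0.015],[0,0,-0.005],[0,0,0]], yaw=[0,0,0,0,0])

```text
time_s: 18.88
position: [0.4362, -0.1694, 0.047]
tool_rot: [[0.077, 0.997, -0.0], [0.997, -0.077, 0.0], [0.0, -0.0, -1.0]]
ft_force: [0.5, 0.3, -0.2]
grip_width: -0.0
gripper_force: 0.0
```

Request:
jog_arm(hand=[0,0,0,0,0], travel=[[0,-0.006,0],[0,-0.006,0],[0,-0.006,0],[0,-0.004,0],[0,0,0]], yaw=[0,0,0,0,0])

```text
time_s: 19.5
position: [0.4358, -0.1914, 0.0471]
tool_rot: [[0.078, 0.997, -0.0], [0.997, -0.078, 0.001], [0.001, -0.001, -1.0]]
ft_force: [0.0, 4.4, 3.1]
grip_width: 0.0004
gripper_force: 2.5
```

Request:
jog_arm(hand=[0,0,0,0,0], travel=[[0,-0.006,0],[0,-0.006,0],[0,-0.005,0],[0,0,0],[0,0,0]], yaw=[0,0,0,0,0])

```text
time_s: 20.12
position: [0.4352, -0.2077, 0.0469]
tool_rot: [[0.077, 0.997, -0.002], [0.997, -0.077, 0.003], [0.002, -0.002, -1.0]]
ft_force: [-2.3, 6.6, 3.7]
grip_width: 0.0001
gripper_force: 3.2
```

Request:
jog_arm(hand=[0,0,0,0,0], travel=[[0,-0.005,0],[0,-0.002,0],[0,0,0],[0,0,0],[0,0,0]], yaw=[0,0,0,0,0])

```text
time_s: 20.75
position: [0.4354, -0.2146, 0.0469]
tool_rot: [[0.077, 0.997, -0.001], [0.997, -0.077, 0.003], [0.003, -0.002, -1.0]]
ft_force: [-0.3, 6.9, 3.3]
grip_width: -0.0001
gripper_force: 3.5
```

Request:
jog_arm(hand=[0,0,0,0,0], travel=[[0,-0.003,0],[0,-0.001,0],[0,0,0],[0,0,0],[0,0,0]], yaw=[0,0,0,0,0])

```text
time_s: 21.38
position: [0.4354, -0.2168, 0.0469]
tool_rot: [[0.077, 0.997, -0.001], [0.997, -0.077, 0.006], [0.006, -0.002, -1.0]]
ft_force: [2.0, 16.8, 6.7]
grip_width: -0.0002
gripper_force: 8.5
```

Request:
jog_arm(hand=[0,0,0,0,0], travel=[[0,-0.002,0],[0,-0.001,0],[0,0,0],[0,0,0],[0,0,0]], yaw=[0,0,0,0,0])

```text
time_s: 22.0
position: [0.4353, -0.2169, 0.0469]
tool_rot: [[0.077, 0.997, -0.002], [0.997, -0.077, 0.011], [0.011, -0.003, -1.0]]
ft_force: [5.5, 31.8, 13.0]
grip_width: 0.0001
gripper_force: 16.1
```

The force jumps from 7 to 32 N with the position standing still, so the shoe is on the drum. I'll ease back slowly, then lift clear.

Request:
jog_arm(hand=[0,0,0,0,0], travel=[[0,0.006,0],[0,0.006,0],[0,0.006,0],[0,0.006,0],[0,0.006,0]], yaw=[0,0,0,0,0])

```text
time_s: 22.62
position: [0.4359, -0.192, 0.047]
tool_rot: [[0.077, 0.997, -0.0], [0.997, -0.077, 0.001], [0.001, -0.0, -1.0]]
ft_force: [1.8, 4.4, -0.2]
grip_width: -0.0002
gripper_force: 2.3
```

Request:
jog_arm(hand=[0,0,0,0,0], travel=[[0,0.006,0],[0,0.008,0],[0,0.01,0.01],[0,0,0.04],[0,0,0.05]], yaw=[0,0,0,0,0])

```text
time_s: 23.25
position: [0.4356, -0.1682, 0.1484]
tool_rot: [[0.077, 0.997, -0.001], [0.997, -0.077, 0.001], [0.0, -0.001, -1.0]]
ft_force: [0.5, 0.1, 1.1]
grip_width: 0.0
gripper_force: 0.0
```

Request:
jog_arm(hand=[0,0,0,0,0], travel=[[0,0.03,0.04],[0,0.03,0.02],[0,0,0],[0,0,0],[0,0,0]], yaw=[0,0,0,0,0])

```text
time_s: 23.88
position: [0.4358, -0.1093, 0.2063]
tool_rot: [[0.078, 0.997, -0.001], [0.997, -0.078, 0.001], [0.0, -0.001, -1.0]]
ft_force: [-0.0, -0.4, -0.7]
grip_width: -0.0002
gripper_force: 0.0
```

```bash
python3 - <<'E'
from h import *
o=env.observe();s=snap('scene','s8.png');t=snap('top','t8.png');w=snap('wrist','w8.png');a=cv2.imread('pics/s7.png')[:,:,::-1]
d=cv2.absdiff(s,a).max(2)
# brake area diffs before vs after the trial (arm should be back at the stop)
u,v=proj('scene',[.438,-.204,.09]).astype(int);print('pin',u,v,'diff',int((d[v-15:v+20,u-25:u+25]>45).sum()))
u,v=proj('scene',[.517,-.029,.065]).astype(int);print('post diff',int((d[v-10:v+15,u-15:u+15]>45).sum()))
g=cv2.cvtColor(s,cv2.COLOR_RGB2HSV);u,v=proj('scene',[.438,-.204,.09]).astype(int)
# red arm axis from the scene cam
for nm,im in(('s7',a),('s8',s)):
  h=cv2.cvtColor(np.ascontiguousarray(im),cv2.COLOR_RGB2HSV);m=((h[...,0]<6)|(h[...,0]>174))&(h[...,1]>180)&(h[...,2]>90);m[:225]=0;m[330:]=0;m[:,:230]=0;m[:,290:]=0
  y,x=np.nonzero(m);c=cv2.fitLine(np.c_[x,y].astype(np.float32),2,0,.01,.01).ravel();print(nm,len(x),c.round(3))
for th in(0,.06,.2):
  b=np.radians(175.6)+th;P=np.array([.5878,-.2155,.058]);Q=P+.13*np.array([np.cos(b),np.sin(b),0]);q=proj('scene',Q)-proj('scene',P);print(th,q/np.linalg.norm(q))
print(o['position'],o['ft_force'],o['time_s'])
E
```

```text
pin 266 231 diff 318
post diff 0
s7 602 [  0.296  -0.955 255.566 280.028]
s8 614 [  0.294  -0.956 255.651 279.674]
0 [ 0.29361553 -0.9559236 ]
0.06 [ 0.20810687 -0.97810609]
0.2 [-0.00949684 -0.9999549 ]
[ 0.43579385 -0.10926867  0.20630197] [-0.00800263 -0.40529996 -0.69910963] 23.875
```

The red arm's direction matches the stop exactly (predicted 0.294, measured 0.294). The post and eye look unchanged, and the robot is clear.

```bash
python3 -c "
from rig import env
print(env.close_job())"
```

```text
the job is handed in; nothing more can be done
None
```

I fitted the spring (hook through the arm's hole, eye under the post's brass head), pushed the brake until the shoe met the drum, and handed the job in at about 24 s with the arm back on its stop; no verdict was returned.

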